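Short purge with the push-pull valve

TASK

Give the gas line a short purge: on the valve with the blue knob, pull the knob straight up until it clicks into its out position, keep it out for about two seconds, then push it straight back down fully home and let go. Leave the valve with the yellow knob shut.

Things in the scene. Friction and masses are not known exactly. Their poses are not given: they have to be found in the camera images.
- purge_knob (a point): centre of the round blue knob (36 mm across, 26 mm high, stem upright) of the purge valve, a grey block 58 x 56 mm, 50 mm high, on a foot 92 x 60 mm fixed to the bench. Point on the knob's axis, half-way up: 81 mm above the bench pushed in, 101 mm pulled out. Pushed in, 12 mm are free below the knob (collar 30 mm across), 18 mm beside it. z up. The valve's place and turn vary.
- purge_plunger (a joint): how far the blue knob is pulled up, in m: 0 pushed in (shut, as it starts), 0.020 pulled out (open, hard stop). It slides straight up and down only. A spring detent holds it at either end and resists with up to about 5 N; past the middle it snaps on by itself and stays there.
- air_knob (a point): centre of the yellow knob of the other valve, the same in all but colour, fixed to the bench beside the first, at least 160 mm away (centre to centre); either may be on the left.
- air_plunger (a joint): how far the yellow knob is pulled up, in m: 0 pushed in (shut, as it starts and must stay), 0.020 pulled out.
There are look-alikes about, which are no part of the job. What is shaped like the part that bears purge_knob but brown, orange or pink is not meant.

How it is judged:
By the outcome, as a careful person would: the job done as asked, in the order asked, and still so for the second after the job is handed in, with the robot touching nothing.
It also fails if it takes over 32 s, if anything falls off the work surface, if the arm or the gripper's body presses on something with over 40 N, if the wrist force passes 120 N, or if a joint passes its speed limit or range.

ROBOT

A 6-joint arm with a two-finger parallel gripper is mounted at the origin on a cart in front of the work surface, level with it; the furniture and walls round the work are solid. World frame = base frame: x ahead of the robot, y to its left, z up, the work surface at z = 0. Lengths are in m, angles in degrees, forces in N, time in s.
With the tool pointing down it reaches from about 0.35 to 0.875 m from the base axis. Payload 4.2 kg.
Tool frame: the origin (TCP) lies between the finger pads; the fingertips stand 14 mm ahead of it and the grasp point (between the pads) lies 5 mm behind it; x points along the fingers, y is the direction in which the jaws open and shut, and the axes are right-handed (so a half turn about x gives the same grasp; the last joint's range is limited). The gripper opens to 87 mm and grips with 3 to 60 N. Pads are 19 mm wide; open, the fingers measure 117 mm over their backs; the gripper's body (75 mm by 190 mm) begins 51 mm behind the grasp point.
Start: joints at [-55.657, 22.042, 0.453, 0, -68.411, -14.817], TCP at [0.209, -0.589, 0.207] pointing down, gripper open.
Joint ranges: [-179.83, 179.83], [-69.29, 118.12], [-61.27, 80.66], [-181.25, 117.63], [-171.15, -9.14], [-177.46, 177.46]. Speed limits (degrees/s): [159.86, 159.86, 180, 180, 180, 180].

INTERFACE

Orientations are given as a 3x3 rotation matrix whose columns are the frame's x, y, z axes.
In Python, from station import r, imaging, job gives the robot as it stands. The module is installed in compiled form; this text tells all that it offers.
- The arm moves only by the tool apply_moves, never from a script. Its arguments are lists of equal length, an entry for each row: "xyz": the shift along the tool's x, y, z in m, a list of three; "twist": the turn about the tool's x in degrees; "claw": the opening, from 0 (shut) to 1 (fully open). A call has 1 to 12 rows; each row shifts and turns the pose as measured when the row begins, along the tool's axes as they then stand; what a row does not reach is not made up. A row lasts 1/10 s, in which the tool goes at most 50 mm and 8.59 degrees, less where a joint would pass 70% of its speed; a pose out of reach is approached as far as the arm can. A call is refused whole if a number of a shift passes 0.05 or a number of a turn 8.59, either way. A call with a gripper value outside its range is refused whole. The fingers move at their own pace and stop on an object; the grip force is fixed at half the most. Time passes only in rows, so rows that do not move let the fingers close. It gives the time, the measured TCP pose, the force and the opening at its end, in the units of the state.
- r.sense(): the state, without advancing time (a new reading comes with each control period).
- imaging.capture(name): name is "scene" or "top" or "wrist"; returns a dict with "pixels" (480x640x3 uint8, red, green, blue), "mtx" (3x3 intrinsics, pixels), "view" (4x4, takes a point from world to camera coordinates). Camera axes: x right, y down, z forward; pixel columns grow to the right and rows downward; lengths in m; the calibration is good to about 2 mm. A picture is of the moment at which its call begins. There is no depth.
- job.finish_job(): hands the job in, once; it reports no verdict.
Trained networks look in a picture, given as the dict that the camera call returned (one of the last four; its "shot" number tells which), for a name from the list of things; names that differ only in an ending like _2 or _b are one class to them, and where a whole thing is asked for, a point or a joint stands for the part that bears it (a point fixed in the world has none). Each returns a list of dicts, best first, with "p" (0 to 1); they miss things now and then, are a little off and sometimes report something else, mostly with a low value. They report only what shows in the picture. A call takes as long as a camera call. They do not tell look-alikes from the thing itself.
- imaging.regions_of(query, picture): "mask" (480x640 bool, what is visible of it) and "centre" ([column, row] in pixels, amid what is visible of it).
The state is a dict: "time_s": time; "joints": joint angles; "joint_velocities": joint speeds; "effort": joint torques, N m; "tcp_pos": TCP position; "ee_rot": TCP orientation; "wrist_force": force on the tool from outside, world axes, zero at the start; "moment": the same for the moment, N m; "gripper_width": opening from 0.0 (shut) to 1.0 (fully open).
Only numpy, scipy, OpenCV 4.12 (cv2) and the standard library are available. Lean on these libraries where they do the work, as an engineer would, in place of code of your own. Each camera call takes 0.05 s, during which the arm holds its last target.

## Working session

There is one attempt and no reset: what is moved stays moved. The work goes in short steps, Python scripts to look and compute and a tool call to move; the robot and the scene stay as the last step left them, time stands still between calls to the robot, and variables do not carry over. Pictures are saved under pics/ and viewed, and the job is handed in when it is done.

Besides the shell and the picture viewer there is one more tool, called as a command line: name --pt "numbers of a row" for each row, then --argument value for the rest. apply_moves: Moves the arm, as the interface text tells. Its arguments: {"type":"object","properties":{"xyz":{"type":"array","items":{"type":"array","items":{"type":"number"}}},"twist":{"type":"array","items":{"type":"number"}},"claw":{"type":"array","items":{"type":"number"}}},"required":["xyz","twist","claw"]}

```bash
mkdir -p pics; python3 - <<'E'
from station import r, imaging, job
import cv2,pickle
s=r.sense();print(s['time_s'],s['tcp_pos'],s['ee_rot'],s['wrist_force'],s['gripper_width'])
for n in ['scene','top']:
    p=imaging.capture(n);cv2.imwrite(f'pics/{n}0.png',p['pixels'][:,:,::-1])
    q=imaging.regions_of('purge_knob',p)
    pickle.dump((p,q),open(f'{n}0.pkl','wb'))
    print(n,[(round(a['p'],2),a['centre'],a['mask'].sum()) for a in q])
    print(p['mtx'],p['view'])
E
```

```text
0.0 [ 0.20868586 -0.58843043  0.20615112] [[-8.46970563e-04 -3.34041648e-01  9.42557935e-01]
 [ 2.07725266e-03  9.42555651e-01  3.34042706e-01]
 [-9.99997484e-01  2.24085532e-03 -1.04427988e-04]] [-0.86680599 -0.83622603 -0.83649563] 1.0001952796637124
scene [(0.9, [198.7, 275.6], np.int64(375)), (0.66, [425.1, 207.5], np.int64(328)), (0.63, [271.9, 207.0], np.int64(309)), (0.62, [284.6, 267.7], np.int64(357)), (0.53, [365.7, 243.4], np.int64(312))]
[[611.11992675   0.         320.46467146]
 [  0.         611.11992675 235.38094287]
 [  0.           0.           1.        ]] [[-7.29550541e-01 -6.83926761e-01  4.40431480e-04  3.30816975e-01]
 [-5.15236404e-01  5.49183373e-01 -6.57973458e-01  2.99690352e-01]
 [ 4.49763778e-01 -4.80251818e-01 -7.53040992e-01  1.03475956e+00]
 [ 0.00000000e+00  0.00000000e+00  0.00000000e+00  1.00000000e+00]]
top [(0.74, [258.8, 255.7], np.int64(298)), (0.66, [332.0, 292.5], np.int64(284)), (0.62, [296.6, 191.8], np.int64(289)), (0.59, [191.2, 208.4], np.int64(307)), (0.57, [407.5, 302.6], np.int64(307))]
[[555.23551047   0.         317.9044054 ]
 [  0.         555.23551047 238.15053095]
 [  0.           0.           1.        ]] [[-0.02592568 -0.99962747  0.00853147 -0.01774943]
 [-0.99450864  0.02492544 -0.10164294  0.49825407]
 [ 0.10139243 -0.01111978 -0.99478436  1.1267573 ]
 [ 0.          0.          0.          1.        ]]
```

View pics/scene0.png

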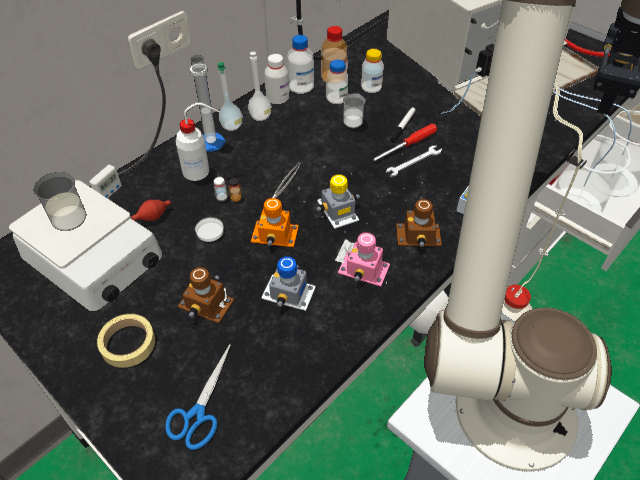

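View pics/top0.png

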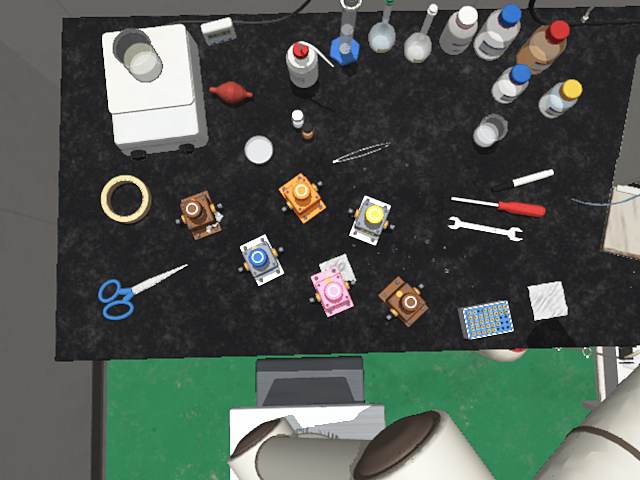

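```bash
cat > h.py <<'E'
import numpy as np,cv2
def blue(p,c,rad=40,lo=(100,120,60),hi=(125,255,255)):
    h=cv2.cvtColor(p['pixels'],cv2.COLOR_RGB2HSV);m=cv2.inRange(h,lo,hi)
    k=np.zeros_like(m);c=[int(v) for v in c];k[c[1]-rad:c[1]+rad,c[0]-rad:c[0]+rad]=255
    return m&k
def ray(p,uv):
    R=p['view'][:3,:3];t=p['view'][:3,3]
    d=R.T@np.linalg.inv(p['mtx'])@np.array([uv[0],uv[1],1]);return -R.T@t,d/np.linalg.norm(d)
def tri(rays):
    A=sum(np.eye(3)-np.outer(d,d) for o,d in rays);b=sum((np.eye(3)-np.outer(d,d))@o for o,d in rays)
    x=np.linalg.solve(A,b);return x,[np.linalg.norm((np.eye(3)-np.outer(d,d))@(x-o)) for o,d in rays]
def proj(p,X):
    c=p['view'][:3,:3]@X+p['view'][:3,3];u=p['mtx']@c;return u[:2]/u[2]
def crop(p,c,rad,s,name):
    c=[int(v) for v in c];i=p['pixels'][c[1]-rad:c[1]+rad,c[0]-rad:c[0]+rad,::-1]
    cv2.imwrite(name,cv2.resize(i,None,fx=s,fy=s,interpolation=cv2.INTER_CUBIC))
E
python3 - <<'E'
import pickle;from h import *
P=[pickle.load(open(f'{n}0.pkl','rb')) for n in('scene','top')]
for (p,q),c,n in zip(P,[(288,270),(260,257)],'st'):
    crop(p,c,45,8,f'pics/crop_{n}.png')
S=[(284.6,267.7),(365.7,243.4),(271.9,207),(198.7,275.6),(425.1,207.5)]
T=[(258.8,255.7),(332,292.5),(296.6,191.8),(191.2,208.4),(407.5,302.6)]
for a,b in zip(S,T): print(tri([ray(P[0][0],a),ray(P[1][0],b)]))
i=[cv2.imread(f'pics/crop_{n}.png')[:,:] for n in 'st'];cv2.imwrite('pics/crop2.png',cv2.resize(np.hstack(i),(800,400)))
for (p,q),c in zip(P,[(287,267),(259,257)]):
    m=blue(p,c,25);ys,xs=np.nonzero(m);print(len(xs),xs.mean(),ys.mean(),xs.min(),xs.max(),ys.min(),ys.max())
E
```

```text
(array([0.46129758, 0.0883608 , 0.07600004]), [np.float64(0.0009369295648318333), np.float64(0.000936929564831832)])
(array([ 0.38488676, -0.05413734,  0.08552754]), [np.float64(0.0005217575487808106), np.float64(0.0005217575487808735)])
(array([0.58165273, 0.0084456 , 0.093773  ]), [np.float64(0.0021928741269903315), np.float64(0.002192874126990478)])
(array([0.55521029, 0.21686293, 0.09074111]), [np.float64(0.0009507478530990115), np.float64(0.0009507478530989343)])
(array([ 0.35896821, -0.20154657,  0.09111173]), [np.float64(0.002784646201898092), np.float64(0.0027846462018980803)])
362 287.9033149171271 268.72375690607737 277 305 256 291
207 258.2705314009662 258.39130434782606 249 272 248 274
```

View pics/crop2.png

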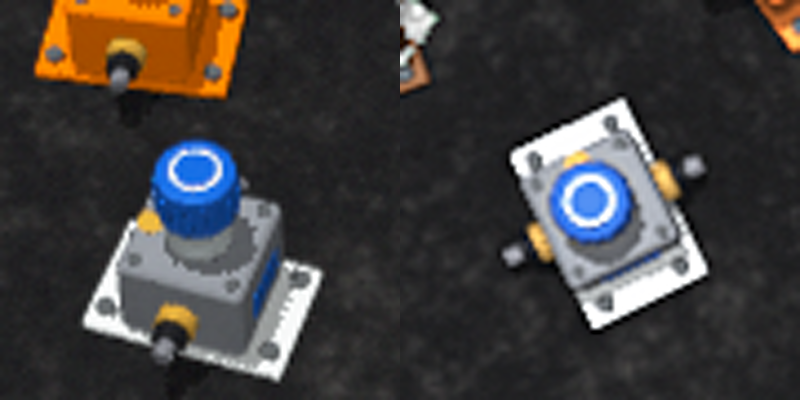

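```bash
python3 - <<'E'
import pickle;from h import *
from station import r
P=[pickle.load(open(f'{n}0.pkl','rb'))[0] for n in('scene','top')]
x,e=tri([ray(P[0],(286.6,263.3)),ray(P[1],(257.1,256.9))]);print(x,e)
s=r.sense();t=np.array([x[0],x[1],0.2]);d=s['ee_rot'].T@(t-s['tcp_pos']);print(d,d/np.linalg.norm(d)*.05,np.linalg.norm(d)/.05)
E
```

```text
[0.45653048 0.08894567 0.09411655] [np.float64(0.0006155993040067085), np.float64(0.0006155993040066049)]
[0.0072709  0.55587609 0.45994638] [0.00050385 0.03852079 0.03187311] 14.430547749573517
```

Candidates in the scene picture:
- blue (287,267), which is purge_knob
- yellow (339,185), which is the air valve
- orange (273,207), pink (366,243), brown (200,278) and brown (424,207), all look-alikes

The crop shows a blue knob on a grey block. Its top-ring centre triangulates to (0.457, 0.089, 0.094), which agrees with the text.

apply_moves --pt "0 0.038 0.0315" --pt "0 0.038 0.0315" --pt "0 0.038 0.0315" --pt "0 0.038 0.0315" --pt "0 0.038 0.0315" --pt "0 0.038 0.0315" --pt "0 0.038 0.0315" --pt "0 0.038 0.0315" --pt "0 0.038 0.0315" --pt "0 0.038 0.0315" --pt "0 0.038 0.0315" --pt "0 0.038 0.0315" --twist '[0,0,0,0,0,0,0,0,0,0,0,0]' --claw '[1,1,1,1,1,1,1,1,1,1,1,1]'

```text
time_s: 1.4
tcp_pos: [0.4147, -0.0273, 0.2052]
ee_rot: [[0.002, -0.324, 0.946], [0.004, 0.946, 0.324], [-1.0, 0.003, 0.003]]
wrist_force: [1.2, -0.8, 0.7]
gripper_width: 1.0
```

```bash
python3 - <<'E'
from h import *
from station import r
s=r.sense();t=np.array([.4565,.089,.2]);print(s['time_s'],s['tcp_pos'],s['ee_rot'],s['ee_rot'].T@(t-s['tcp_pos']),s['joints'])
E
```

```text
1.4 [ 0.41470152 -0.02726271  0.20520408] [[ 0.00232251 -0.32362192  0.94618363]
 [ 0.00373978  0.94618237  0.32361231]
 [-0.99999031  0.00278692  0.00340779]] [0.00573591 0.09646432 0.07715535] [ 18.71747186   1.08717832 -26.90736291  -0.18180198 -61.81078458
 -89.74995418]
```

apply_moves --pt "0 0.032 0.0257" --pt "0 0.032 0.0257" --pt "0 0.032 0.0257" --pt "0 0 0" --twist '[0,0,0,0]' --claw '[1,1,1,1]'

```text
time_s: 1.8
tcp_pos: [0.4586, 0.0989, 0.2063]
ee_rot: [[0.005, -0.331, 0.944], [0.005, 0.944, 0.331], [-1.0, 0.003, 0.007]]
wrist_force: [-0.3, -0.1, -0.5]
gripper_width: 0.997
```

```bash
python3 - <<'E'
from h import *;import pickle
from station import r,imaging
s=r.sense();t=np.array([.4565,.089,.0941]);print(s['time_s'],s['tcp_pos'],s['ee_rot'].T@(t-s['tcp_pos']),s['wrist_force'])
p=imaging.capture('wrist');pickle.dump((p,s),open('w1.pkl','wb'));print(proj(p,t),ray(p,(320,240)))
cv2.imwrite('pics/w1.png',p['pixels'][:,:,::-1])
E
```

```text
1.8 [0.45861982 0.09888321 0.20634574] [ 0.11218081 -0.00897543 -0.00601537] [-0.29344498 -0.11463992 -0.45252883]
[302.63235722 217.37301703] (array([0.39478882, 0.07632319, 0.38153735]), array([ 0.24882735,  0.10466744, -0.96287573]))
```

View pics/w1.png

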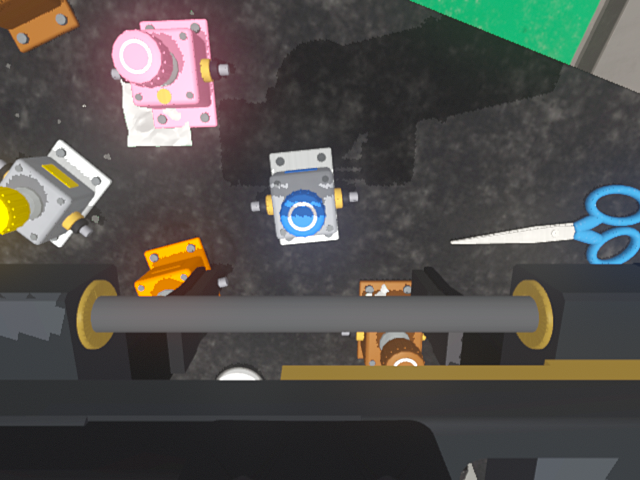

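Wrist view: the blue ring is at about (302,216), and I predicted (302.6,217.4), so the three views agree. Next I centre over the knob and descend.

apply_moves --pt "0.02 -0.009 -0.006" --pt "0.03 0 0" --pt "0.0 0 0" --twist '[0,0,0]' --claw '[1,1,1]'

```text
time_s: 2.15
tcp_pos: [0.4541, 0.0857, 0.1553]
ee_rot: [[0.004, -0.33, 0.944], [0.005, 0.944, 0.33], [-1.0, 0.003, 0.006]]
wrist_force: [-1.1, -0.9, -0.1]
gripper_width: 1.002
```

```bash
cat > st.py <<'E'
from h import *
from station import r
import sys
s=r.sense();t=np.array([.4565,.089,float(sys.argv[1])]);print(s['time_s'],s['tcp_pos'],s['ee_rot'].T@(t-s['tcp_pos']),s['wrist_force'],s['gripper_width'])
E
python3 st.py .078
```

```text
2.15 [0.45407149 0.08571853 0.1553484 ] [0.07737321 0.00203695 0.00294583] [-1.06189519 -0.92206638 -0.10587275] 1.0024170605539175
```

apply_moves --pt "0.03 0.002 0.003" --pt "0.03 0 0" --pt "0.014 0 0" --pt "0 0 0" --twist '[0,0,0,0]' --claw '[1,1,1,1]'

```text
time_s: 2.55
tcp_pos: [0.4593, 0.0871, 0.0844]
ee_rot: [[0.011, -0.328, 0.945], [0.006, 0.945, 0.328], [-1.0, 0.002, 0.013]]
wrist_force: [0.2, -1.0, 0.2]
gripper_width: 1.001
```

```bash
python3 st.py .078;python3 - <<'E'
from h import *
from station import imaging
p=imaging.capture('wrist');cv2.imwrite('pics/w2.png',p['pixels'][:,:,::-1])
p=imaging.capture('scene');crop(p,(287,250),75,4,'pics/s2.png')
E
```

```text
2.55 [0.45927574 0.08709033 0.08442107] [ 0.00640205  0.00269856 -0.00207684] [ 0.24812392 -0.99148867  0.23064421] 1.0010917921506939
```

View pics/w2.png

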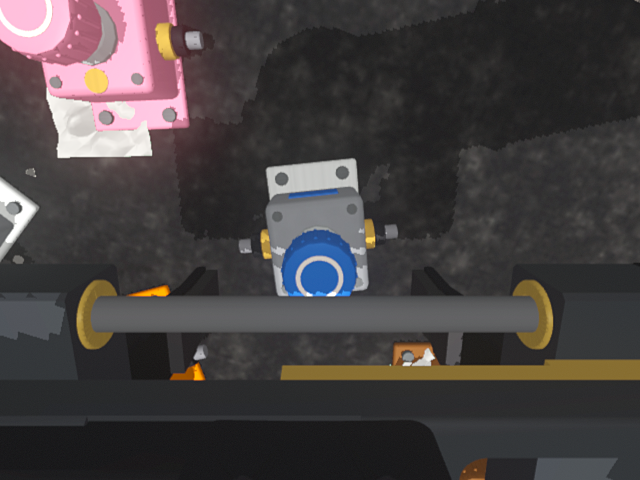

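View pics/s2.png

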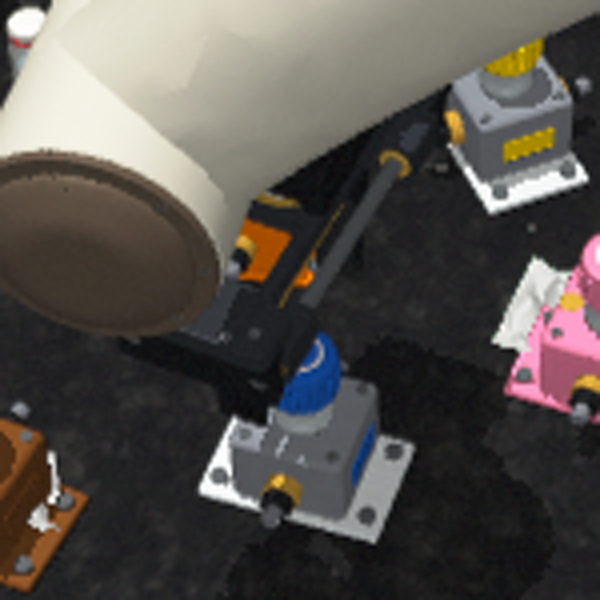

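apply_moves --pt "0.006 0.0025 -0.002" --pt "0 0 0" --twist '[0,0]' --claw '[1,1]'

```text
time_s: 2.85
tcp_pos: [0.4595, 0.0902, 0.0824]
ee_rot: [[0.02, -0.328, 0.944], [0.011, 0.945, 0.328], [-1.0, 0.004, 0.022]]
wrist_force: [1.0, -0.4, 0.8]
gripper_width: 0.998
```

```bash
python3 st.py .078
```

```text
2.85 [0.45950546 0.09020349 0.08238639] [ 0.00431383 -0.00016666 -0.00332937] [ 0.99395264 -0.35567202  0.83832875] 0.9980550985971349
```

```bash
python3 - <<'E'
from station import r
import numpy as np
s=r.sense();print(s['joints'],s['joint_velocities'],s['effort'],s['moment'],s['wrist_force'])
E
```

```text
[ 3.11028106e+01  1.43739497e+01 -3.17238171e+01  8.76536271e-02
 -4.26301026e+01 -1.02018221e+02] [-0.28149916 -1.55865292  2.14498396  1.02430942 -0.60238566  0.20486833] [ 6.17333595e-02 -2.72583210e+01  1.41154808e+01  3.14315401e+00
  4.59273811e-02 -1.84761366e-02] [-0.04140013  0.084794   -0.0429817 ] [ 0.99395264 -0.35567202  0.83832875]
```

apply_moves --pt "0.003 0 -0.003" --pt "0 0 0" --twist '[0,0]' --claw '[1,1]'

```text
time_s: 3.05
tcp_pos: [0.4571, 0.0896, 0.0804]
ee_rot: [[0.022, -0.328, 0.944], [0.012, 0.944, 0.328], [-1.0, 0.004, 0.025]]
wrist_force: [0.2, 0.5, -0.0]
gripper_width: 0.997
```

```bash
python3 st.py .078
```

```text
3.05 [0.45711887 0.08960513 0.08040682] [ 0.00238536 -0.00037781 -0.0008422 ] [ 0.21594681  0.50366842 -0.00172663] 0.996645386320232
```

apply_moves --pt "0.001 0 -0.001" --pt "0 0 0" --pt "0 0 0" --pt "0 0 0" --pt "0 0 0" --pt "0 0 0" --twist '[0,0,0,0,0,0]' --claw '[0.3,0.3,0.3,0.3,0.3,0.3]'

```text
time_s: 3.65
tcp_pos: [0.4565, 0.0895, 0.0798]
ee_rot: [[0.023, -0.329, 0.944], [0.012, 0.944, 0.329], [-1.0, 0.004, 0.026]]
wrist_force: [-0.9, -0.1, -0.4]
gripper_width: 0.538
```

```bash
python3 st.py .078
```

```text
3.65 [0.45645772 0.08949863 0.07982569] [ 0.00181995 -0.00049208 -0.00017089] [-0.86710577 -0.10898335 -0.3733357 ] 0.5377366372907089
```

Still closing; the knob should stop the fingers at about 0.41.

apply_moves --pt "0 0 0" --pt "0 0 0" --pt "0 0 0" --pt "0 0 0" --twist '[0,0,0,0]' --claw '[0,0,0,0]'

```text
time_s: 4.05
tcp_pos: [0.4565, 0.0895, 0.0798]
ee_rot: [[0.023, -0.329, 0.944], [0.012, 0.944, 0.329], [-1.0, 0.004, 0.026]]
wrist_force: [0.6, 0.2, 0.0]
gripper_width: 0.168
```

```bash
python3 st.py .078
```

```text
4.05 [0.45652452 0.08953604 0.07977422] [ 0.00176653 -0.00050521 -0.00024482] [0.61904221 0.21771921 0.03328984] 0.1675008096587294
```

```bash
python3 - <<'E'
from h import *
from station import imaging
p=imaging.capture('wrist');cv2.imwrite('pics/w3.png',p['pixels'][:,:,::-1])
p=imaging.capture('scene');crop(p,(287,250),75,4,'pics/s3.png')
E
```

```text
(no output)
```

View pics/w3.png

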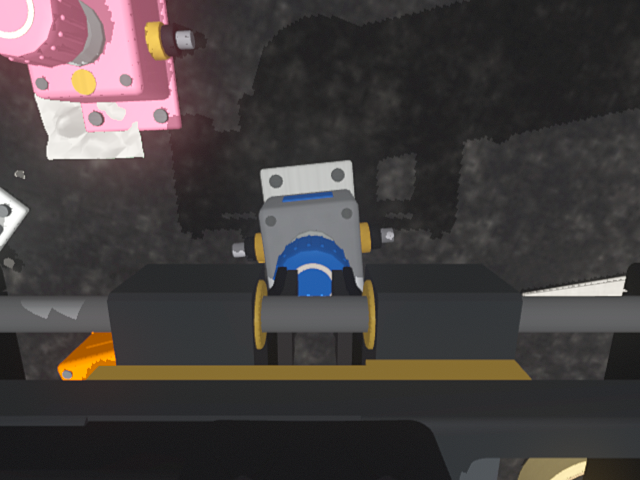

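View pics/s3.png

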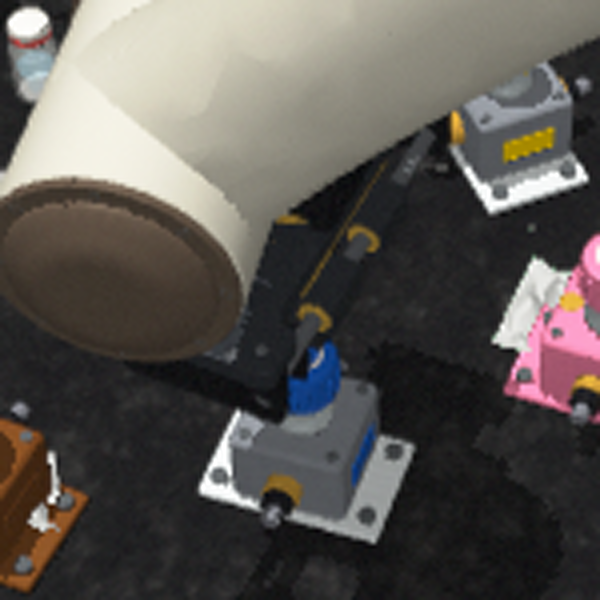

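```bash
python3 - <<'E'
from h import *
from station import imaging,r
p=imaging.capture('wrist');s=r.sense();R=s['ee_rot'];t=s['tcp_pos'];print(s['time_s'],s['gripper_width'],t,s['wrist_force'])
for n,o in dict(tcp=(0,0,0),tip=(.014,0,0),tipL=(.014,.007,0),tipR=(.014,-.007,0),back=(-.03,0,0),ballL=(-.03,.01,0),tipf=(.014,0,.01),tipn=(.014,0,-.01)).items(): print(n,proj(p,t+R@np.array(o)))
K=np.array([.4565,.089,.0941])
for d in [(0,0,0),(.018,0,0),(-.018,0,0),(0,.018,0),(0,-.018,0)]: print(proj(p,K+np.array(d)))
c=-p['view'][:3,:3].T@p['view'][:3,3];print('cam in tool',R.T@(c-t))
crop(p,(320,300),70,5,'pics/w4.png')
q=imaging.capture('scene');print('scene tcp',proj(q,t),proj(q,t+R@np.array([.014,0,0])),proj(q,K))
q2=imaging.capture('top');crop(q2,(259,257),50,6,'pics/t4.png');print('top',proj(q2,t),proj(q2,K))
E
```

```text
4.2 0.051586018807499454 [0.45651145 0.08951845 0.07977764] [-0.54497756  1.3338457  -0.30134697]
tcp [314.06609589 277.04379993]
tip [314.11911925 267.47627509]
tipL [327.53401807 267.47507774]
tipR [300.7055616  267.47747232]
back [313.92174222 303.09095026]
ballL [338.27035012 303.09200869]
tipf [314.13222904 285.40393571]
tipn [314.10568036 249.09856807]
[313.05076951 288.77255131]
[300.30553209 322.72273695]
[326.49699272 252.95511151]
[350.45009143 300.72911115]
[274.92770545 276.58461116]
cam in tool [-0.17562118  0.00039548 -0.06656124]
scene tcp [286.37777066 268.24743531] [286.50280514 272.80931883] [286.25910534 263.29129034]
top [257.74635062 257.64875932] [257.28172818 257.15598381]
```

View pics/w4.png

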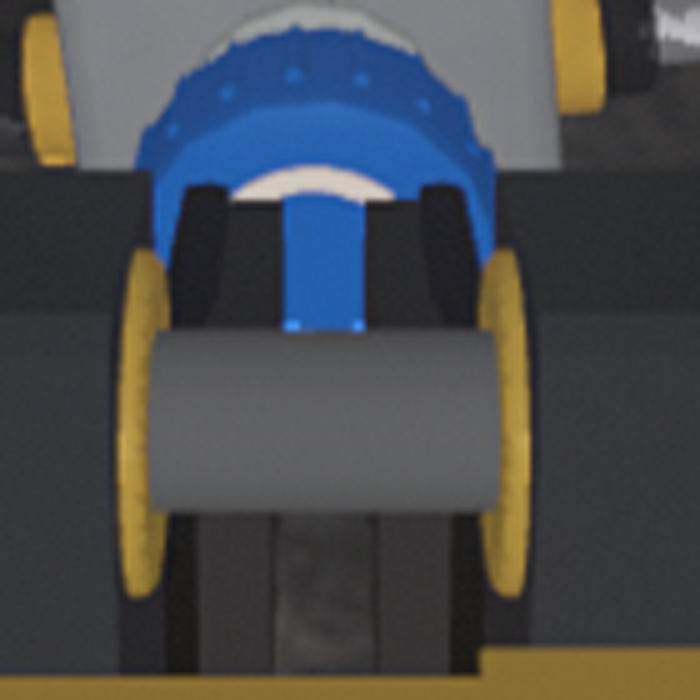

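View pics/t4.png

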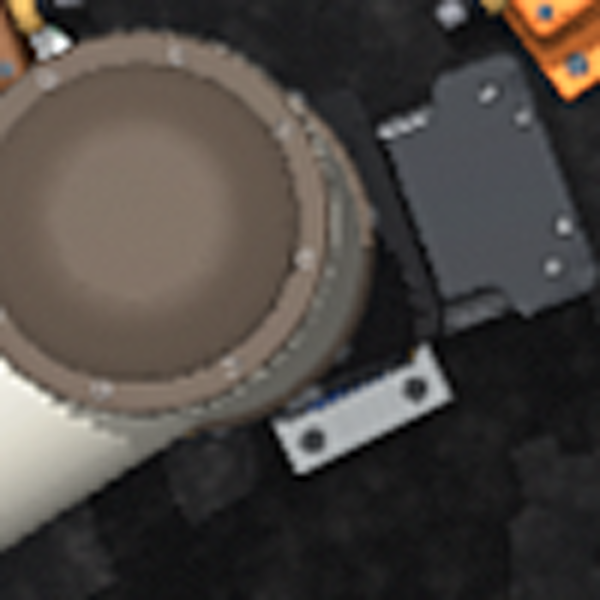

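```bash
python3 - <<'E'
from h import *;import pickle
from station import imaging,r
p,s=pickle.load(open('w1.pkl','rb'))
for p,s in [(p,s),(imaging.capture('wrist'),r.sense())]:
    R=s['ee_rot'];t=s['tcp_pos'];c=-p['view'][:3,:3].T@p['view'][:3,3]
    print(R.T@(c-t));print((p['view'][:3,:3]@R).round(3))
print(s['joints'],s['gripper_width'],s['wrist_force'],s['moment'])
E
```

```text
[-0.17563549  0.00039697 -0.06653923]
[[ 0.001  1.     0.001]
 [-0.248 -0.     0.969]
 [ 0.969 -0.001  0.248]]
[-0.17562749  0.00041196 -0.0665637 ]
[[ 0.001  1.     0.001]
 [-0.248 -0.     0.969]
 [ 0.969 -0.001  0.248]]
[  31.24564339   14.23080429  -32.47049777    0.1281866   -41.81655471
 -102.14115026] 0.01633546105644483 [-0.81276151  0.19661422  0.04566461] [ 0.01947252  0.03504616 -0.02017145]
```

```bash
python3 - <<'E'
from h import *;import pickle
p,s=pickle.load(open('w1.pkl','rb'));R=s['ee_rot'];t=s['tcp_pos']
i=cv2.resize(p['pixels'][240:400,160:480,::-1],None,fx=2.5,fy=2.5,interpolation=cv2.INTER_CUBIC)
for xx,col in [(.014,(0,0,255)),(-.015,(0,255,255)),(-.045,(0,255,0))]:
  for y in (-.0435,.0435):
    for z in (-.0095,.0095):
      u=(proj(p,t+R@np.array([xx,y,z]))-[160,240])*2.5;print(xx,y,z,u/2.5+[160,240]);cv2.circle(i,tuple(int(v) for v in u),5,col,1)
cv2.imwrite('pics/w1o.png',i)
E
```

```text
0.014 -0.0435 -0.0095 [229.78454517 249.98013605]
0.014 -0.0435 0.0095 [231.7729164  284.45821905]
0.014 0.0435 -0.0095 [398.48356855 249.95119782]
0.014 0.0435 0.0095 [396.54451973 284.45127149]
-0.015 -0.0435 -0.0095 [215.71328372 268.86914524]
-0.015 -0.0435 0.0095 [218.40187123 308.38597094]
-0.015 0.0435 -0.0095 [412.32793827 268.84935292]
-0.015 0.0435 0.0095 [409.70224932 308.39508091]
-0.045 -0.0435 -0.0095 [195.24671211 296.34310414]
-0.045 -0.0435 0.0095 [199.13581142 342.86296904]
-0.045 0.0435 -0.0095 [432.46967372 296.34368083]
-0.045 0.0435 0.0095 [428.6655531  342.90359767]
```

View pics/w1o.png

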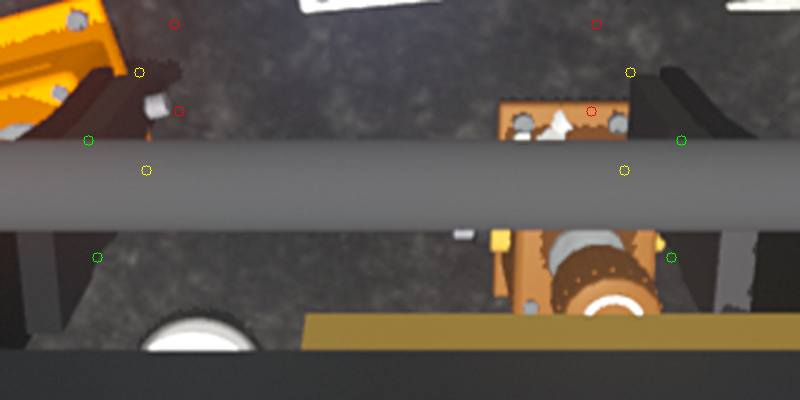

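The pads closed on nothing, so the reported TCP does not match the fingers. In both wrist pictures the fingertips sit about 15 mm behind the reported TCP, not 14 mm ahead of it. That puts them just above the knob top at z≈0.095. I'll reopen and go about 27 mm lower.

apply_moves --pt "-0.005 0 0" --pt "0 0 0" --pt "0 0 0" --pt "0 0 0" --pt "0 0 0" --pt "0 0 0" --pt "0 0 0" --pt "0 0 0" --pt "0 0 0" --twist '[0,0,0,0,0,0,0,0,0]' --claw '[0.85,0.85,0.85,0.85,0.85,0.85,0.85,0.85,0.85]'

```text
time_s: 5.25
tcp_pos: [0.4564, 0.0894, 0.0853]
ee_rot: [[0.023, -0.329, 0.944], [0.012, 0.944, 0.329], [-1.0, 0.004, 0.026]]
wrist_force: [-0.0, 0.4, 0.5]
gripper_width: 0.748
```

```bash
python3 st.py .053
```

```text
5.25 [0.45638956 0.08943769 0.08528448] [ 0.03227071 -0.00057817 -0.00087082] [-0.00882616  0.36922318  0.52820912] 0.7484982623526945
```

apply_moves --pt "0.0 -0.0005 -0.001" --pt "0.008 0 0" --pt "0.008 0 0" --pt "0 0 0" --twist '[0,0,0,0]' --claw '[0.85,0.85,0.85,0.85]'

```text
time_s: 5.65
tcp_pos: [0.4557, 0.0887, 0.0678]
ee_rot: [[0.023, -0.329, 0.944], [0.012, 0.944, 0.328], [-1.0, 0.004, 0.026]]
wrist_force: [-0.6, -0.3, -0.1]
gripper_width: 0.847
```

```bash
python3 st.py .053; python3 - <<'E'
from h import *
from station import imaging
p=imaging.capture('wrist');cv2.imwrite('pics/w5.png',p['pixels'][:,:,::-1])
E
```

```text
5.65 [0.45571402 0.08871324 0.06780514] [ 1.48215964e-02 -4.86585938e-05  4.58424934e-04] [-0.62568786 -0.31581959 -0.10521927] 0.8466809597323526
```

View pics/w5.png

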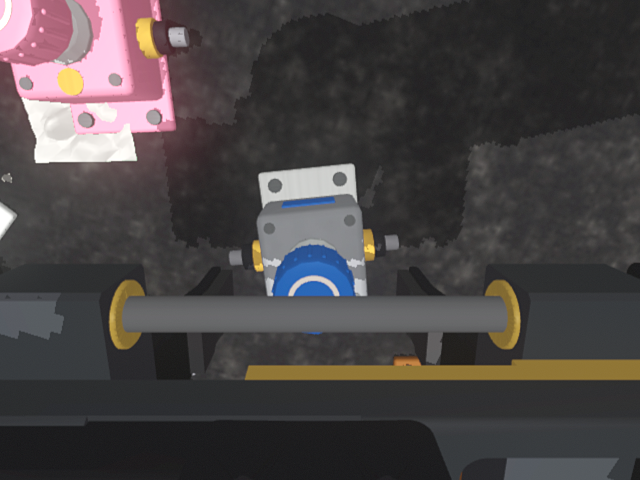

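The knob is at columns 273–354, between the fingers at about 218 and 400. I continue down.

apply_moves --pt "0.007 0 0.0005" --pt "0.006 0 0" --pt "0 0 0" --pt "0 0 0" --pt "0 0 0" --pt "0 0 0" --pt "0 0 0" --pt "0 0 0" --twist '[0,0,0,0,0,0,0,0]' --claw '[0.8,0.8,0.8,0.25,0.25,0.25,0.25,0.25]'

```text
time_s: 6.5
tcp_pos: [0.4573, 0.0894, 0.0542]
ee_rot: [[0.024, -0.329, 0.944], [0.013, 0.944, 0.329], [-1.0, 0.004, 0.027]]
wrist_force: [-0.0, -0.4, 0.1]
gripper_width: 0.431
```

```bash
python3 st.py .053
```

```text
6.5 [0.45733328 0.08939349 0.05424553] [ 0.00122009 -0.00010224 -0.00094945] [-0.00228878 -0.39942426  0.13726284] 0.43084793811261624
```

apply_moves --pt "0 0 0" --pt "0 0 0" --pt "0 0 0" --twist '[0,0,0]' --claw '[0,0,0]'

```text
time_s: 6.8
tcp_pos: [0.4575, 0.0889, 0.0543]
ee_rot: [[0.024, -0.329, 0.944], [0.012, 0.944, 0.329], [-1.0, 0.004, 0.027]]
wrist_force: [0.0, -0.1, -0.9]
gripper_width: 0.402
```

```bash
python3 st.py .053; python3 - <<'E'
from h import *
from station import imaging
p=imaging.capture('wrist');cv2.imwrite('pics/w6.png',p['pixels'][:,:,::-1])
E
```

```text
6.8 [0.45747612 0.0888734  0.05428157] [ 0.00125884  0.00043616 -0.00091453] [ 0.00837133 -0.08908577 -0.89164719] 0.40163273719527043
```

View pics/w6.png

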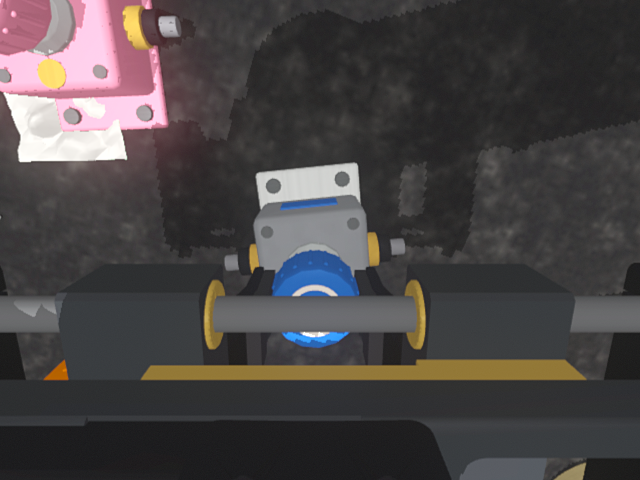

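The knob is gripped at 0.402, about 35 mm. Now I pull up.

apply_moves --pt "-0.006 0 0" --pt "-0.006 0 0" --pt "-0.006 0 0" --twist '[0,0,0]' --claw '[0,0,0]'

```text
time_s: 7.15
tcp_pos: [0.4574, 0.0889, 0.0728]
ee_rot: [[0.024, -0.329, 0.944], [0.012, 0.944, 0.329], [-1.0, 0.003, 0.027]]
wrist_force: [1.0, -0.5, 0.3]
gripper_width: 0.409
```

```bash
python3 st.py .074
```

```text
7.15 [0.45744984 0.08886178 0.07279745] [-0.00122366  0.00044737 -0.00081851] [ 0.9557889  -0.45647806  0.32403208] 0.40857796669211527
```

apply_moves --pt "-0.002 0 0" --pt "-0.001 0 0" --twist '[0,0]' --claw '[0,0]'

```text
time_s: 7.35
tcp_pos: [0.4573, 0.0889, 0.0745]
ee_rot: [[0.026, -0.328, 0.944], [0.014, 0.945, 0.328], [-1.0, 0.005, 0.029]]
wrist_force: [9.0, -2.0, -19.9]
gripper_width: 0.404
```

```bash
python3 st.py .074; python3 - <<'E'
from h import *
from station import imaging
p=imaging.capture('scene');crop(p,(287,250),75,4,'pics/s7.png')
p=imaging.capture('wrist');crop(p,(315,290),75,4,'pics/w7.png');print(proj(p,np.array([.4565,.089,.0941])),proj(p,np.array([.4565,.089,.1141])))
a=cv2.imread('pics/s7.png');b=cv2.imread('pics/w7.png');cv2.imwrite('pics/c7.png',cv2.resize(np.hstack([a,b]),(800,400)))
E
python3 st.py .074
```

```text
7.35 [0.45734182 0.088908   0.07448859] [ 0.00046796  0.00036081 -0.00077889] [  9.01710193  -2.02156957 -19.92888312] 0.40377235543840706
[315.03105    292.60370052] [315.29905025 314.47091385]
7.45 [0.45736364 0.08890635 0.07443561] [ 0.00041472  0.00036994 -0.00079722] [  7.23642211  -0.99577995 -14.48527403] 0.40829231729817805
```

View pics/c7.png

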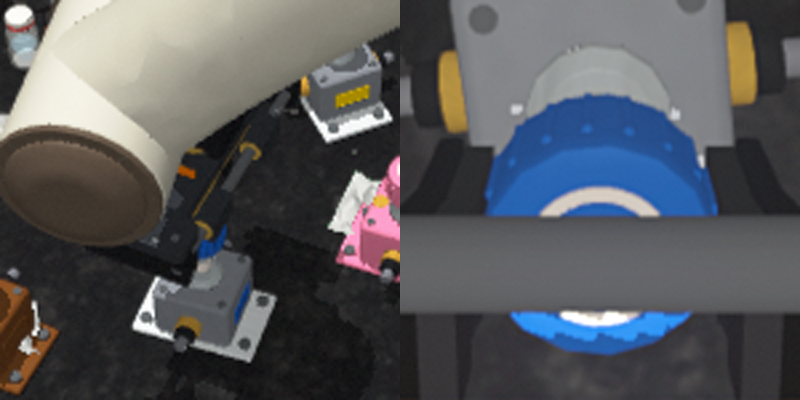

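It is out: the rise was 20.2 mm, then about 15–20 N against the hard stop, and the stem shows. I hold it here for about 2 s in total.

apply_moves --pt "0 0 0" --pt "0 0 0" --pt "0 0 0" --pt "0 0 0" --pt "0 0 0" --pt "0 0 0" --pt "0 0 0" --pt "0 0 0" --pt "0 0 0" --pt "0 0 0" --pt "0 0 0" --pt "0 0 0" --twist '[0,0,0,0,0,0,0,0,0,0,0,0]' --claw '[0,0,0,0,0,0,0,0,0,0,0,0]'

```text
time_s: 8.65
tcp_pos: [0.4575, 0.0889, 0.0744]
ee_rot: [[0.026, -0.329, 0.944], [0.014, 0.944, 0.328], [-1.0, 0.005, 0.029]]
wrist_force: [2.4, -1.5, -6.1]
gripper_width: 0.406
```

apply_moves --pt "0 0 0" --pt "0 0 0" --pt "0 0 0" --pt "0 0 0" --pt "0 0 0" --pt "0 0 0" --twist '[0,0,0,0,0,0]' --claw '[0,0,0,0,0,0]'

```text
time_s: 9.25
tcp_pos: [0.4575, 0.0889, 0.0743]
ee_rot: [[0.026, -0.329, 0.944], [0.014, 0.944, 0.328], [-1.0, 0.005, 0.029]]
wrist_force: [2.7, -0.8, -5.3]
gripper_width: 0.407
```

apply_moves --pt "0.006 0 0" --pt "0.006 0 0" --pt "0.005 0 0" --twist '[0,0,0]' --claw '[0,0,0]'

```text
time_s: 9.55
tcp_pos: [0.4574, 0.0889, 0.058]
ee_rot: [[0.026, -0.329, 0.944], [0.014, 0.944, 0.329], [-1.0, 0.005, 0.029]]
wrist_force: [1.5, -1.4, -4.1]
gripper_width: 0.404
```

apply_moves --pt "0.003 0 0" --pt "0.002 0 0" --twist '[0,0]' --claw '[0,0]'

```text
time_s: 9.75
tcp_pos: [0.4578, 0.0889, 0.0539]
ee_rot: [[0.025, -0.33, 0.944], [0.012, 0.944, 0.33], [-1.0, 0.003, 0.028]]
wrist_force: [-11.3, 0.4, 34.2]
gripper_width: 0.407
```

Seated: 34 N up against the stop, at the starting height. I relax and open.

apply_moves --pt "0 0 0" --pt "0 0 0" --pt "0 0 0" --pt "0 0 0" --pt "0 0 0" --pt "0 0 0" --pt "0 0 0" --pt "0 0 0" --twist '[0,0,0,0,0,0,0,0]' --claw '[0.406,0.42,0.6,0.85,0.85,0.85,0.85,0.85]'

```text
time_s: 10.55
tcp_pos: [0.4576, 0.0896, 0.0534]
ee_rot: [[0.025, -0.329, 0.944], [0.013, 0.944, 0.329], [-1.0, 0.004, 0.028]]
wrist_force: [0.2, -0.1, -0.7]
gripper_width: 0.823
```

```bash
python3 st.py .074; python3 - <<'E'
from h import *
from station import imaging
p=imaging.capture('scene');crop(p,(287,250),75,4,'pics/s8.png')
p=imaging.capture('wrist');crop(p,(315,290),75,4,'pics/w8.png')
a=cv2.imread('pics/s8.png');b=cv2.imread('pics/w8.png');cv2.imwrite('pics/c8.png',cv2.resize(np.hstack([a,b]),(800,400)))
E
```

```text
10.55 [0.45760357 0.08956948 0.05343658] [-2.05900916e-02 -9.05479531e-05 -6.60629692e-04] [ 0.19749424 -0.13846547 -0.73427594] 0.8226361954508167
```

View pics/c8.png

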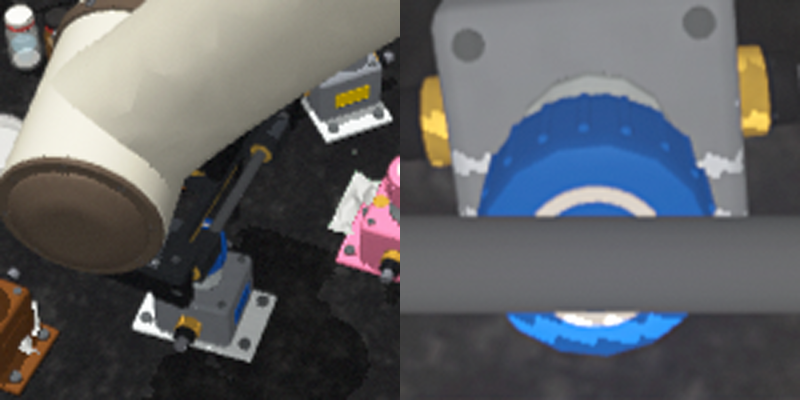

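The knob is back low on its collar and the fingers are clear. I go straight up.

apply_moves --pt "-0.01 0 0" --pt "-0.02 0 0" --pt "-0.03 0 0" --pt "-0.04 0 0" --pt "-0.04 0 0" --pt "0 -0.03 -0.01" --pt "0 -0.05 -0.02" --pt "0 -0.05 -0.02" --pt "0 -0.05 -0.02" --pt "0 -0.05 -0.02" --pt "0 -0.03 -0.01" --pt "0 0 0" --twist '[0,0,0,0,0,0,0,0,0,0,0,0]' --claw '[0.9,0.9,0.9,0.9,0.9,0.9,0.9,0.9,0.9,0.9,0.9,0.9]'

```text
time_s: 11.85
tcp_pos: [0.4481, -0.1846, 0.2065]
ee_rot: [[0.04, -0.336, 0.941], [0.012, 0.942, 0.336], [-0.999, -0.002, 0.042]]
wrist_force: [0.7, -0.2, 0.3]
gripper_width: 0.898
```

```bash
python3 st.py .074; python3 - <<'E'
from h import *
import pickle
from station import imaging
o=[]
for n,c,c0 in(('scene',(310,235),0),('top',(310,245),0)):
    p=imaging.capture(n);q=pickle.load(open(f'{n}0.pkl','rb'))[0]
    for x,w in((p,'a'),(q,'b')): crop(x,c,75,2.66,f'pics/{n}9{w}.png')
    o.append(np.hstack([cv2.imread(f'pics/{n}9a.png'),cv2.imread(f'pics/{n}9b.png')]))
    m=[blue(x,(287,267) if n=='scene' else (259,257),25) for x in (p,q)]
    print([(np.count_nonzero(v),np.argwhere(v).mean(0)) for v in m])
cv2.imwrite('pics/c9.png',cv2.resize(np.vstack(o),(600,600)))
E
```

```text
11.85 [ 0.44810601 -0.18461349  0.20645574] [0.13606795 0.2550977  0.09428679] [ 0.6947811  -0.23185652  0.28637307] 0.8983151941683779
[(np.int64(361), array([268.73130194, 287.91412742])), (np.int64(362), array([268.72375691, 287.90331492]))]
[(np.int64(178), array([258.61797753, 256.93820225])), (np.int64(207), array([258.39130435, 258.2705314 ]))]
```

View pics/c9.png

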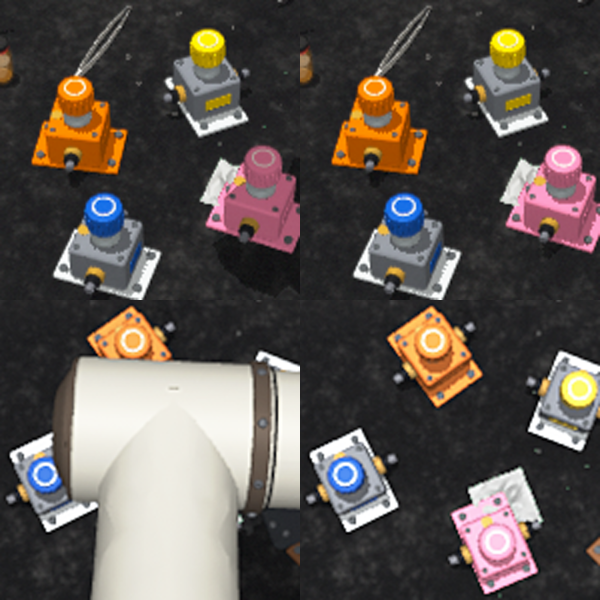

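Now (left) against the start (right): the blue knob's pixels match to 0.01 px in the scene view, so it is fully home. The yellow knob is unchanged, and the robot touches nothing.

```bash
python3 - <<'E'
from station import job
print(job.finish_job())
E
```

```text
the job is handed in; nothing more can be done
None
```

The purge is done and handed in at 11.95 s. I pulled the blue knob up 20 mm to its hard stop and kept it out for about 2 s. I then pushed it down to its stop, let go and backed the arm away.

**Last checks:**
- **Blue knob:** in the scene camera it sits within 0.01 px of where it started, so it is fully home.
- **Yellow knob:** it looks unchanged in the scene picture.
- **Forces:** the wrist read about 20 N at the out stop and 34 N when seating the knob. It read about zero after I backed away.

**What failed or disagreed:**
- **First grasp missed:** the fingers closed just above the knob without moving it. The wrist pictures put the fingertips about 29 mm further back than the stated tool frame. I went 26 mm lower, and the second grasp stopped at 35 mm, close to the knob's 36 mm.
- **Top view:** in the final picture the arm partly covered the blue knob and hid the yellow one, so it confirms nothing.

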